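# Float laid heavy end down in the tipping cradle

## Robot

A 6-joint arm with a two-finger parallel gripper is mounted at the origin on the work surface. World frame = base frame: x ahead of the robot, y to its left, z up, the work surface at z = 0. Lengths are in mm, angles in rad, forces in N, time in s.
With the tool pointing down it reaches from about 350 to 875 mm from the base axis. Payload 4.2 kg.
Tool frame: the origin (TCP) lies at the very end of the fingers, on their centre line; the grasp point (between the pads) lies 19 mm behind it; y points along the fingers, z is the direction in which the jaws open and shut, and the axes are right-handed (so a half turn about y gives the same grasp; the last joint's range is limited). The gripper opens to 85 mm and grips with 20 to 120 N. Pads are 22 mm wide; open, the fingers measure 114 mm over their backs; the gripper's body (76 mm by 85 mm) begins 54 mm behind the grasp point. The pads swing forward as they close: fully open they stand 13 mm farther back than shut.
Start: joints at [1.41, 0.385, 0.008, 0, -1.194, -0.259], TCP at [254.703, 570.724, 231.312] pointing down, gripper open.
Joint ranges: [-3.14, 3.14], [-1.21, 2.06], [-1.07, 1.41], [-3.16, 2.05], [-2.99, -0.16], [-3.1, 3.1]. Speed limits (rad/s): [2.79, 2.79, 3.14, 3.14, 3.14, 3.14].

## Interface

Orientations are given as a unit quaternion [x, y, z, w].
In Python, from bench import arm gives the robot as it stands.
- The arm moves only by the shell command python3 -m creep 'ROWS'. ROWS is JSON, a list of rows, each an object with "delta_pos": the shift along the tool's x, y, z in mm, a list of three; "rot": the turn, a rotation vector about the tool's x, y, z in rad, a list of three; "jaw": the finger opening in mm, from 0 to 85.4. A call has exactly 10 rows; each row shifts and turns the commanded pose from where the row before left it, along the tool's axes as they then stand; what a row does not reach is not made up. A row lasts 1/12 s, in which the tool goes at most 41.7 mm and 7.16 degrees, less where a joint would pass 70% of its speed; a pose out of reach is approached as far as the arm can. A call is refused whole if a number of a shift passes 41.7 or a number of a turn 0.125, either way. A call with a gripper value outside its range is refused whole. The fingers move at their own pace and stop on an object; the grip force is fixed at half the most. Time passes only in rows, so rows that do not move let the fingers close, or fill a call up. It gives the time, the measured TCP pose, the force and the opening at its end, in the units of the state.
- arm.read_state(): the state, without advancing time (a new reading comes with each control period).
- arm.get_image(name): name is "scene" or "top" or "wrist"; returns the picture (480x640x3 uint8, red, green, blue); there is no depth.
- arm.calibration(name): a dict with "intrinsics" (3x3 intrinsics, pixels), "dist_coeffs" ([k1, k2, p1, p2, k3] as OpenCV has them; the pictures are not rectified), "R" (3x3) and "t" (3): a world point X has camera coordinates R X + t. Camera axes: x right, y down, z forward; pixel columns grow to the right and rows downward; lengths in mm; the calibration is good to about 2 mm. A picture is of the moment at which its call begins: read the wrist's pose just before it. calibration takes no time and is no camera call; for the wrist camera it gives the pose at the moment of the call.
- arm.job_done(): hands the job in, once; it reports no verdict.
Trained networks look in the newest picture that a camera, given by its name, has taken for a name from the list of things; names that differ only in an ending like _2 or _b are one class to them, and where a whole thing is asked for, a point or a joint stands for the part that bears it (a point fixed in the world has none). Each returns a list of dicts, best first, with "p" (0 to 1); they miss things now and then, are a little off and sometimes report something else, mostly with a low value. They report only what shows in the picture. A call takes as long as a camera call. They do not tell look-alikes from the thing itself.
- arm.find_in(camera, target): "location" ([column, row] in pixels, amid what is visible of it).
- arm.masks_of(camera, target): "pixels" (480x640 bool, what is visible of it) and "location" ([column, row] in pixels, amid what is visible of it).
The state is a dict: "clock": time; "joints": joint angles; "joint_vel": joint speeds; "joint_efforts": joint torques, N m; "position": TCP position; "ee_rot": TCP orientation; "contact_force": force on the tool from outside, world axes, zero at the start; "wrist_torque": the same for the moment, N m; "gripper_width": finger opening in mm.
Only numpy, scipy, OpenCV 4.12 (cv2) and the standard library are available. Lean on these libraries where they do the work, as an engineer would, in place of code of your own. Each camera call takes 0.05 s, during which the arm holds its last target. There are 200 camera calls.

## Task

Pick up the grey water-tank float by the wooden swivel handle on its middle and let it hang clear, so that its tilt shows which of the two like ends holds the ballast. Then set it down, without dropping it, lengthwise in the middle of the tipping cradle with the heavy end towards the end plate, and let go, so that the cradle tips down at the end plate. Leave the clay pot alone.

Things in the scene. Friction and masses are not known exactly. Their poses are not given: they have to be found in the camera images.
- float_center (a point): Centre of the float: sealed grey plastic case 240 mm long, 44 wide, 44 high, lying flat, with like black end caps. x along its length, y across, z up. Hidden ballast in one end puts its centre of mass about 30 mm off the middle; which end varies, and neither looks nor x axis tell. Mass about 0.33 kg. Hung by its handle it tilts about 17 degrees, heavy end down. The same-sized wooden offcut has no handle.
- float_grip (a point): Where to grip the float's handle: a wooden post 22 x 22 mm, 64 mm tall, upright on the float's middle, its faces square to the float's x and y (grip either pair). This point is in its core, 68 mm above the float's centre, 30 mm below its top, 46 mm above the case. It swivels on a pin along y, 36 mm below this point, up to 17 degrees each way; a light spring keeps it upright.
- cradle_mid (a point): Middle of the aluminium trough, on its tipping axis (y), 75 mm over the bench. x points along it to the upright end plate, 140 mm off, top 58 mm up; other end open. Floor 284 mm long, 8 mm below this point; side walls 64 mm apart, tops 18 mm up. Axes tip with it: level when empty (light spring), stops at 0.2 rad each way; the float laid in tips it to its heavy side, its centre 14 mm above this point.
- clay_pot: Bystander: empty terracotta flower pot, 108 mm across the rim, 90 mm high, standing upright beyond the work; origin at the centre of its underside, z up.
Mind the look-alikes: they are no part of the job. Of the things that look like the part that bears float_center, the largest one is meant.

How it is judged:
By the outcome, as a careful person would: the job done as asked, in the order asked, and still so for the second after the job is handed in, with the robot touching nothing.
It also fails if it takes over 48 s, if anything falls off the work surface, if the arm or the gripper's body presses on something with over 40 N, if the wrist force passes 120 N, or if a joint passes its speed limit or range.

## Working session

There is one attempt and no reset: what is moved stays moved. The work goes in short steps, Python scripts to look and compute and a shell command to move; the robot and the scene stay as the last step left them, time stands still between calls to the robot, and variables do not carry over. Pictures are saved under pics/ and viewed, about 8 in all and at most 12, crops included, and the job is handed in when it is done.

```bash
mkdir -p pics
cat > h.py <<'E'
import numpy as np, cv2
from bench import arm
from scipy.spatial.transform import Rotation as Ro
def save(n,f,im=None):
    im=arm.get_image(n) if im is None else im
    cv2.imwrite('pics/'+f,im[:,:,::-1]); return im
def ray(c,px):
    K=np.array(c["intrinsics"],float);d=np.array(c["dist_coeffs"],float);R=np.array(c["R"]);t=np.array(c["t"])
    u=cv2.undistortPoints(np.array([[px]],float),K,d)[0,0]
    v=R.T@np.array([u[0],u[1],1]); return -R.T@t, v/np.linalg.norm(v)
def onz(c,px,z):
    o,v=ray(c,px); return o+v*(z-o[2])/v[2]
def tri(rs):
    A=np.zeros((3,3));b=np.zeros(3)
    for o,v in rs:
        P=np.eye(3)-np.outer(v,v);A+=P;b+=P@o
    x=np.linalg.solve(A,b); return x,[np.linalg.norm((np.eye(3)-np.outer(v,v))@(x-o)) for o,v in rs]
def proj(c,X):
    K=np.array(c["intrinsics"],float);d=np.array(c["dist_coeffs"],float)
    return cv2.projectPoints(np.array(X,float).reshape(-1,3),cv2.Rodrigues(np.array(c["R"]))[0],np.array(c["t"],float),K,d)[0][:,0]
def pose():
    s=arm.read_state(); return s,Ro.from_quat(s["ee_rot"]).as_matrix()
E
python3 - <<'E'
from h import *
s,R=pose();print(s,R.round(3))
a=save("scene","s0.png");b=save("top","t0.png")
cv2.imwrite('pics/st.png',np.hstack([cv2.resize(x,(400,300)) for x in (a,b)])[:,:,::-1])
for n in("scene","top"):
    c=arm.calibration(n);print(n,(-np.array(c["R"]).T@np.array(c["t"])).round())
    for t in("float_center","float_grip","cradle_mid","clay_pot"):
        for m in arm.find_in(n,t):print(n,t,np.round(m["location"],1),round(m["p"],2))
E
```

```text
{'clock': 0.0, 'joints': array([ 1.40959491e+00,  3.85539425e-01,  6.60812102e-03, -5.10326353e-04,
       -1.19399618e+00, -2.58612204e-01]), 'joint_vel': array([-2.45501835e-04,  3.67915195e-04,  1.55490970e-03,  1.05529840e-03,
       -2.48359755e-04, -5.77073206e-05]), 'joint_efforts': array([-6.84140487e-04, -3.92290735e+01,  1.88403028e+01,  4.18618307e+00,
       -4.63001488e-03, -3.45834252e-06]), 'position': array([254.47692158, 570.19676409, 230.22331713]), 'ee_rot': array([-0.14727316, -0.69081099,  0.69233249,  0.1475348 ]), 'contact_force': array([-0.32657842,  0.01661874, -0.01246693]), 'wrist_torque': array([-0.01215873, -0.03029011, -0.01009734]), 'gripper_width': 85.54004466764856} [[-0.913 -0.001 -0.408]
 [ 0.408 -0.002 -0.913]
 [-0.    -1.     0.002]]
scene [1262. -383.  869.]
scene float_center [304.4 270.3] 0.9
scene float_center [245.5 202. ] 0.79
scene float_center [434.4 341.6] 0.66
scene float_center [120.8 315.7] 0.62
scene float_grip [116.6 304.2] 0.7
scene float_grip [306.3 246.9] 0.61
scene float_grip [240.9 189.2] 0.44
scene cradle_mid [471.8 228.4] 0.95
scene clay_pot [433.9 337.1] 0.68
top [ 277. -202. 1185.]
top float_center [520.8 225.2] 0.93
top float_center [388.5 374.2] 0.89
top float_center [342.5 245.6] 0.69
top float_grip [339.3 239.1] 0.51
top float_grip [527.8 224.6] 0.44
top cradle_mid [159.8 244.5] 0.78
top clay_pot [258.9 111.9] 0.69
```

View pics/s0.png

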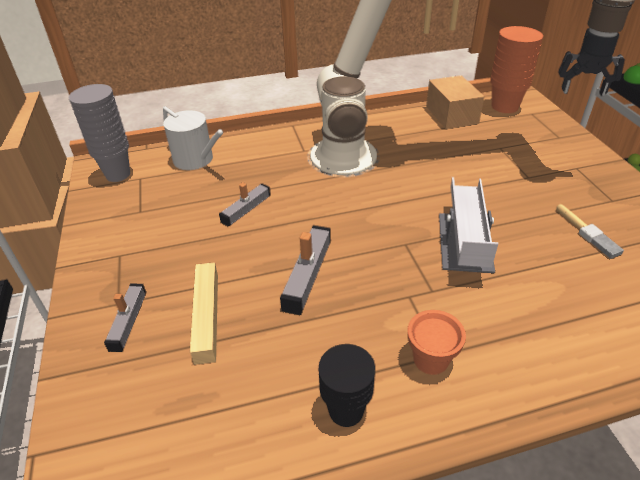

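View pics/t0.png

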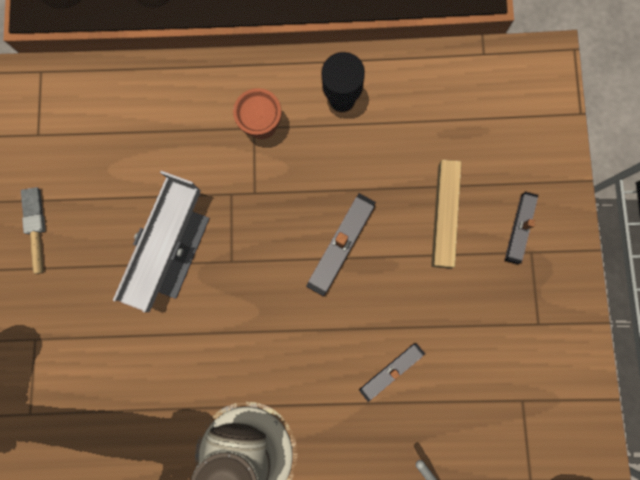

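The meant float is the largest: at (342,245) in the top view and (304,270) in the scene view. The cradle is at (160,245) in the top view, with its end plate at (180,178), the side away from the robot. Next I'll fit the known shapes to the masks in both views.

```bash
cat > fit.py <<'E'
from h import *
from scipy.optimize import minimize
box=lambda x0,x1,y0,y1,z0,z1:np.array([[x,y,z] for x in(x0,x1) for y in(y0,y1) for z in(z0,z1)],float)
F=[box(-120,120,-22,22,-22,22),box(-11,11,-11,11,34,98)]
C=[box(-142,142,-34,34,-10,18),box(138,142,-34,34,-10,58)]
def sil(c,parts,p,pitch=0):
    m=np.zeros((480,640),np.uint8);R=Ro.from_euler('ZY',[p[3],pitch]).as_matrix()
    for P in parts:
        q=proj(c,P@R.T+p[:3]); cv2.fillConvexPoly(m,cv2.convexHull((q*16).astype(np.int32)),1,shift=4)
    return m>0
def fit(cs,ms,parts,p0):
    sc=np.array([8,8,8,.1])
    f=lambda d:-sum((lambda a:(a&m).sum()/max(1,(a|m).sum()))(sil(c,parts,p0+d*sc)) for c,m in zip(cs,ms))
    best=None
    for _ in range(4):
        x0=np.zeros(4) if best is None else best.x
        r=minimize(f,x0,method='Nelder-Mead',options=dict(initial_simplex=np.vstack([x0]+[x0+e for e in np.eye(4)]),xatol=1e-3,fatol=1e-5))
        best=r
    return p0+best.x*sc,-best.fun/len(ms)
def near(n,t,px):
    L=arm.masks_of(n,t); L=[m for m in L if np.hypot(*(np.array(m["location"])-px))<30]
    return np.array(L[0]["pixels"]) if L else None
E
python3 - <<'E'
from fit import *
N=("scene","top");cs=[arm.calibration(n) for n in N]
ims=[arm.get_image(n) for n in N]
out=[im.copy() for im in ims]
for t,px,parts,h in(("float_center",[(304,270),(342,245)],F,22),("cradle_mid",[(472,228),(160,245)],C,75)):
    ms=[near(n,t,p) for n,p in zip(N,px)]
    print(t,[None if m is None else int(m.sum()) for m in ms])
    g=onz(cs[1],px[1],h)
    if t[0]=='f': a,b=onz(cs[1],(318,292),h),onz(cs[1],(366,197),h)
    else: a,b=onz(cs[1],(132,305),h),onz(cs[1],(180,178),h)
    p0=np.r_[g,np.arctan2(b[1]-a[1],b[0]-a[0])]
    p,s=fit(cs,ms,parts,p0);print(p0.round(2),p.round(3),s)
    for o,c,m in zip(out,cs,ms):
        k,_=cv2.findContours(sil(c,parts,p).astype(np.uint8),0,2);cv2.drawContours(o,k,-1,(0,255,0),1)
        k,_=cv2.findContours(m.astype(np.uint8),0,2);cv2.drawContours(o,k,-1,(255,0,255),1)
for n in N:
    for t in("float_grip",):
        for m in arm.find_in(n,t):print(n,m["location"],m["p"])
a=cv2.resize(out[0][150:330,250:530],(800,514));b=cv2.resize(out[1][150:330,90:400],(800,464))
cv2.imwrite('pics/fit.png',cv2.resize(np.vstack([a,b]),(600,598))[:,:,::-1])
E
```

```text
float_center [2384, 2135]
[ 445.32 -223.33   22.     -0.5 ] [ 445.449 -219.48    23.621   -0.55 ] 0.9351506927075018
cradle_mid [2819, 5075]
[ 4.5102e+02  1.7117e+02  7.5000e+01 -3.4000e-01] [ 4.54082e+02  1.74380e+02  7.45300e+01 -3.85000e-01] 0.9333705068528575
scene [305.1, 246.0] 0.7
scene [243.3, 188.8] 0.58
scene [118.7, 300.9] 0.55
top [160.2, 245.4] 0.63
top [528.2, 226.3] 0.59
top [340.9, 234.8] 0.49
```

View pics/fit.png

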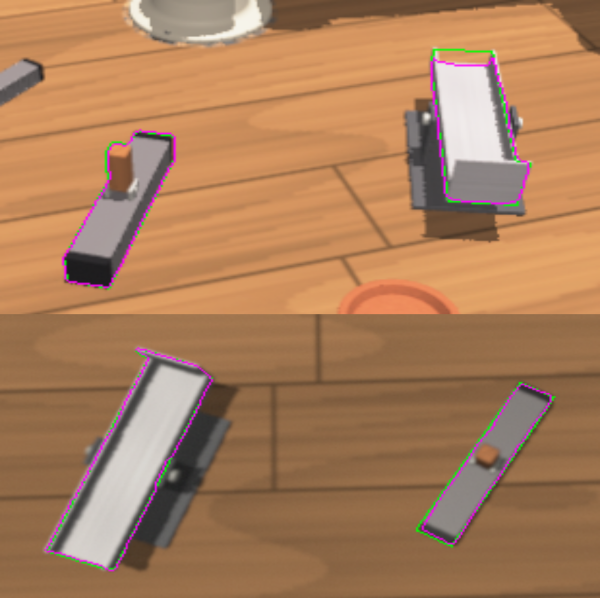

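Both fits agree with the pictures. The float is near (445,-219) with yaw -0.55, and the cradle is near (454,174,74.5) with yaw -0.385 and the end plate towards +x. I'll move near the float and refine with the wrist camera.

```bash
R='{"delta_pos":[-21,0,27.3],"rot":[0,0,0],"jaw":85}'
python3 -m creep '[{"delta_pos":[-21,0,27.3],"rot":[0,0,0],"jaw":85},{"delta_pos":[-21,0,27.3],"rot":[0,0,0],"jaw":85},{"delta_pos":[-21,0,27.3],"rot":[0,0,0],"jaw":85},{"delta_pos":[-21,0,27.3],"rot":[0,0,0],"jaw":85},{"delta_pos":[-21,0,27.3],"rot":[0,0,0],"jaw":85},{"delta_pos":[-21,0,27.3],"rot":[0,0,0],"jaw":85},{"delta_pos":[-21,0,27.3],"rot":[0,0,0],"jaw":85},{"delta_pos":[-21,0,27.3],"rot":[0,0,0],"jaw":85},{"delta_pos":[-21,0,27.3],"rot":[0,0,0],"jaw":85},{"delta_pos":[-21,0,27.3],"rot":[0,0,0],"jaw":85}]'
python3 -m creep '[{"delta_pos":[-21,0,27.3],"rot":[0,0,0],"jaw":85},{"delta_pos":[-21,0,27.3],"rot":[0,0,0],"jaw":85},{"delta_pos":[-21,0,27.3],"rot":[0,0,0],"jaw":85},{"delta_pos":[-21,0,27.3],"rot":[0,0,0],"jaw":85},{"delta_pos":[-21,0,27.3],"rot":[0,0,0],"jaw":85},{"delta_pos":[-21,0,27.3],"rot":[0,0,0],"jaw":85},{"delta_pos":[-21,0,27.3],"rot":[0,0,0],"jaw":85},{"delta_pos":[-21,0,27.3],"rot":[0,0,0],"jaw":85},{"delta_pos":[-21,0,27.3],"rot":[0,0,0],"jaw":85},{"delta_pos":[-21,0,27.3],"rot":[0,0,0],"jaw":85}]'
python3 - <<'E'
from fit import *
s,R=pose();print(s["joints"].round(3),s["position"].round(1),R.round(3))
c=arm.calibration("wrist");im=save("wrist","w0.png")
print((-np.array(c["R"]).T@np.array(c["t"])).round(),proj(c,[[445,-219,22],[445,-219,120],[454,174,75]]))
for t in("float_center","float_grip"):
    for m in arm.find_in("wrist",t):print(t,np.round(m["location"],1),round(m["p"],2))
E
```

```text
clock: 1.73
position: [335.2, 234.2, 231.6]
ee_rot: [0.147, 0.692, -0.691, -0.147]
contact_force: [0.6, 1.2, 0.2]
gripper_width: 84.7
clock: 2.57
position: [415.8, -100.9, 231.8]
ee_rot: [0.148, 0.692, -0.691, -0.147]
contact_force: [0.4, 1.3, 0.1]
gripper_width: 84.7
[ 0.145  0.04  -0.442  0.    -1.087  1.006] [ 415.8 -100.9  231.8] [[-0.913  0.001 -0.408]
 [ 0.408  0.    -0.913]
 [-0.001 -1.    -0.001]]
[ 481. -131.  374.] [[438.06472314 124.87441318]
 [481.57303489 123.49017505]
 [  3.52718165 316.91234276]]
float_center [613.5 355.1] 0.73
float_center [440.6 124.3] 0.61
float_grip [472.1 119.5] 0.84
float_grip [634.7 358.8] 0.66
```

View pics/w0.png

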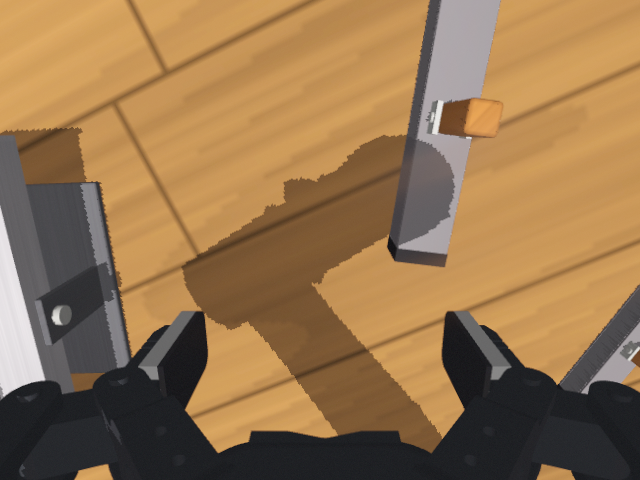

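The wrist view shows the float's post top at about (483,118). Its case's top edges run (440,0)–(397,248) on the left and (499,0)–(447,255) on the right. The black end cap's edge is at about (397,248)–(447,255).

Run:
```python
from h import *
c=arm.calibration("wrist")
print("post top",onz(c,(484,118),120))
P=[onz(c,p,44) for p in((440,0),(397,249),(499,0),(447,255))]
for a,b in((1,0),(3,2)):
    d=P[b]-P[a];print(P[a].round(1),P[b].round(1),np.arctan2(d[1],d[0]))
y=-.5
n=(P[0]-P[1])/np.linalg.norm(P[0]-P[1]); print("width",abs(np.cross(n,P[3]-P[1])[2]),"centre",(P[1]+P[3])/2+n*120,(P[1]+P[3])/2-n*120)
# two-view height of the post top
ct=arm.calibration("top");im=arm.get_image("top")
for m in arm.masks_of("wrist","float_grip")[:2]:print("wrist mask",m["location"],m["p"])
cs=arm.calibration("scene")
x,e=tri([ray(c,(484,118)),ray(cs,(306,234))]);print("tri wrist+scene",x,e)
```

```text
post top [ 446.65333995 -221.47020842  120.        ]
[ 364.7 -146.6   44. ] [ 528.6 -245.6   44. ] -0.5433803622188714
[ 341.9 -183.9   44. ] [ 511.1 -285.4   44. ] -0.5404128732563166
width 43.69170134264948 centre [ 456.04970801 -227.28615207   44.        ] [ 250.61791161 -103.19837254   44.        ]
wrist mask [470.0, 119.6] 0.82
wrist mask [634.0, 359.9] 0.41
tri wrist+scene [ 447.84820743 -218.59993124  126.45806383] [np.float64(0.6148018236353945), np.float64(0.6148018236354361)]
```

```bash
python3 -m creep '[{"delta_pos":[0,0,0],"rot":[0,0.123,0],"jaw":85},{"delta_pos":[-22.2,0,21.7],"rot":[0,0,0],"jaw":85},{"delta_pos":[-22.2,0,21.7],"rot":[0,0,0],"jaw":85},{"delta_pos":[-22.2,0,21.7],"rot":[0,0,0],"jaw":85},{"delta_pos":[-22.2,0,21.7],"rot":[0,0,0],"jaw":85},{"delta_pos":[0,20,0],"rot":[0,0,0],"jaw":85},{"delta_pos":[0,20,0],"rot":[0,0,0],"jaw":85},{"delta_pos":[0,20,0],"rot":[0,0,0],"jaw":85},{"delta_pos":[0,20,0],"rot":[0,0,0],"jaw":85},{"delta_pos":[0,0,0],"rot":[0,0,0],"jaw":85}]'
python3 - <<'E'
from h import *
s,R=pose();print(s["joints"].round(3),s["position"].round(1),R.round(3))
c=arm.calibration("wrist");im=save("wrist","w1.png")
for m in arm.find_in("wrist","float_grip"):print(np.round(m["location"],1),round(m["p"],2),onz(c,m["location"],90).round(1))
E
```

```text
clock: 3.65
position: [444.5, -217.0, 147.8]
ee_rot: [0.186, 0.681, -0.681, -0.192]
contact_force: [-0.6, 0.2, -0.5]
gripper_width: 85.1
[-0.126  0.251 -0.419 -0.002 -0.908  1.157] [ 444.5 -217.   147.8] [[-0.857 -0.008 -0.515]
 [ 0.515  0.002 -0.857]
 [ 0.008 -1.     0.002]]
[329.7 267. ] 0.83 [ 443.8 -220.4   90. ]
```

View pics/w1.png

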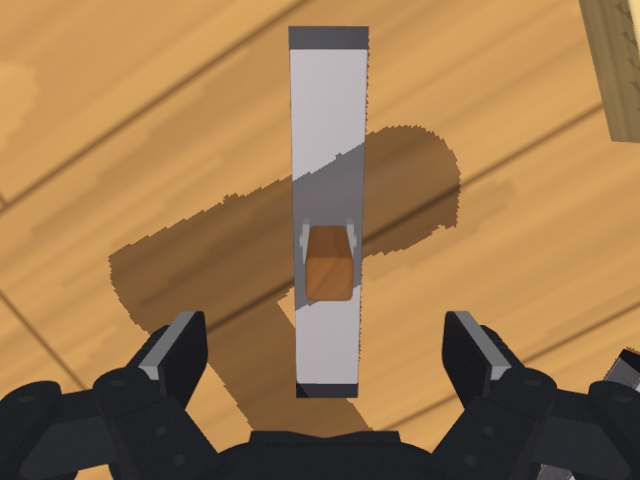

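The float is lined up with the tool, with the post's top face centred at about (330,279) and the finger centre line at column 325.

Run:
```python
from h import *
s,R=pose();c=arm.calibration("wrist")
X=onz(c,(330,279),120);print(X, R.T@(X-s["position"]), s["position"],s["clock"])
a=[onz(c,p,44) for p in((329,26),(327,396))];print(a,(a[0]+a[1])/2,np.linalg.norm(a[0]-a[1]))
```

```text
[ 449.84615817 -223.28485111  120.        ] [-4.91301688 31.56008369  3.03053446] [ 447.21678956 -218.14974735  151.56070162] 3.75
[array([ 554.70515632, -286.2740241 ,   44.        ]), array([ 347.10226557, -160.79176001,   44.        ])] [ 450.90371094 -223.53289205   44.        ] 242.5793867022907
```

```bash
python3 -m creep '[{"delta_pos":[-4.5,0,2.5],"rot":[0,0,0],"jaw":85},{"delta_pos":[0,16,0],"rot":[0,0,0],"jaw":85},{"delta_pos":[0,16,0],"rot":[0,0,0],"jaw":85},{"delta_pos":[0,16,0],"rot":[0,0,0],"jaw":85},{"delta_pos":[0,16,0],"rot":[0,0,0],"jaw":85},{"delta_pos":[0,16,0],"rot":[0,0,0],"jaw":85},{"delta_pos":[0,0,0],"rot":[0,0,0],"jaw":85},{"delta_pos":[0,0,0],"rot":[0,0,0],"jaw":0},{"delta_pos":[0,0,0],"rot":[0,0,0],"jaw":0},{"delta_pos":[0,0,0],"rot":[0,0,0],"jaw":0}]'
python3 -m creep '[{"delta_pos":[0,0,0],"rot":[0,0,0],"jaw":0},{"delta_pos":[0,0,0],"rot":[0,0,0],"jaw":0},{"delta_pos":[0,0,0],"rot":[0,0,0],"jaw":0},{"delta_pos":[0,0,0],"rot":[0,0,0],"jaw":0},{"delta_pos":[0,0,0],"rot":[0,0,0],"jaw":0},{"delta_pos":[0,0,0],"rot":[0,0,0],"jaw":0},{"delta_pos":[0,0,0],"rot":[0,0,0],"jaw":0},{"delta_pos":[0,0,0],"rot":[0,0,0],"jaw":0},{"delta_pos":[0,0,0],"rot":[0,0,0],"jaw":0},{"delta_pos":[0,0,0],"rot":[0,0,0],"jaw":0}]'
```

```text
clock: 4.58
position: [450.8, -223.9, 72.9]
ee_rot: [0.191, 0.681, -0.681, -0.188]
contact_force: [-0.3, 0.4, 0.6]
gripper_width: 51.2
clock: 5.42
position: [450.2, -223.6, 72.2]
ee_rot: [0.19, 0.681, -0.681, -0.189]
contact_force: [-0.7, 2.8, 5.4]
gripper_width: 21.7
```

Gripped at 21.7 mm, which matches the post. Lifting now.

```bash
python3 -m creep '[{"delta_pos":[0,-8,0],"rot":[0,0,0],"jaw":0},{"delta_pos":[0,-16,0],"rot":[0,0,0],"jaw":0},{"delta_pos":[0,-22,0],"rot":[0,0,0],"jaw":0},{"delta_pos":[0,-22,0],"rot":[0,0,0],"jaw":0},{"delta_pos":[0,-22,0],"rot":[0,0,0],"jaw":0},{"delta_pos":[0,-22,0],"rot":[0,0,0],"jaw":0},{"delta_pos":[0,-22,0],"rot":[0,0,0],"jaw":0},{"delta_pos":[0,-22,0],"rot":[0,0,0],"jaw":0},{"delta_pos":[0,-12,0],"rot":[0,0,0],"jaw":0},{"delta_pos":[0,-6,0],"rot":[0,0,0],"jaw":0}]'
python3 -m creep '[{"delta_pos":[0,0,0],"rot":[0,0,0],"jaw":0},{"delta_pos":[0,0,0],"rot":[0,0,0],"jaw":0},{"delta_pos":[0,0,0],"rot":[0,0,0],"jaw":0},{"delta_pos":[0,0,0],"rot":[0,0,0],"jaw":0},{"delta_pos":[0,0,0],"rot":[0,0,0],"jaw":0},{"delta_pos":[0,0,0],"rot":[0,0,0],"jaw":0},{"delta_pos":[0,0,0],"rot":[0,0,0],"jaw":0},{"delta_pos":[0,0,0],"rot":[0,0,0],"jaw":0},{"delta_pos":[0,0,0],"rot":[0,0,0],"jaw":0},{"delta_pos":[0,0,0],"rot":[0,0,0],"jaw":0}]'
python3 - <<'E'
from fit import *
s,R=pose();print(s["joints"].round(3),s["position"].round(1),s["contact_force"].round(2),s["wrist_torque"].round(3))
a=save("scene","s2.png");b=save("wrist","w2.png");c=arm.calibration("scene")
print(proj(c,[s["position"]]))
u,v=proj(c,[s["position"]])[0].astype(int)
k=a[max(0,v-60):v+110,max(0,u-100):u+130]
k=cv2.resize(k,(440,330));cv2.imwrite('pics/lift.png',np.vstack([k,cv2.resize(b,(440,270))])[:,:,::-1])
E
```

```text
clock: 6.25
position: [449.5, -223.9, 246.9]
ee_rot: [0.19, 0.681, -0.681, -0.189]
contact_force: [-0.6, -0.1, -3.6]
gripper_width: 21.6
clock: 7.08
position: [449.5, -223.7, 245.3]
ee_rot: [0.19, 0.681, -0.681, -0.19]
contact_force: [0.4, 0.2, -2.2]
gripper_width: 21.4
[-0.138  0.164 -0.264 -0.    -1.143  1.166] [ 449.5 -223.7  245.3] [ 0.4   0.16 -2.21] [-0.058 -0.054  0.001]
[[300.75752099 190.48293507]]
```

View pics/lift.png

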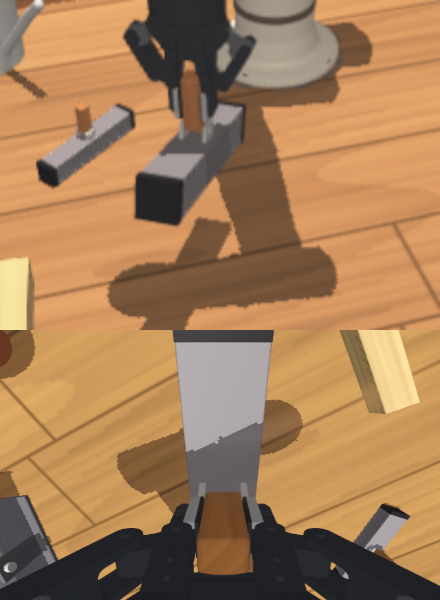

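Run:
```python
from fit import *
s,R=pose();g=s["position"]+R[:,1]*-19
pin=g-[0,0,36];yaw=np.arctan2(*(-R[:,0])[[1,0]]);print("yaw",yaw,pin)
N=("scene","top","wrist");cs=[arm.calibration(n) for n in N];ims=[arm.get_image(n) for n in N]
for n,c in zip(N,cs):
    L=arm.masks_of(n,"float_center")
    for pitch in(-.297,0,.297):
        Rm=Ro.from_euler('ZY',[yaw,pitch]).as_matrix();p=np.r_[pin+Rm@[0,0,-32],yaw]
        m=sil(c,F[:1],p,pitch)
        print(n,pitch,[round((m&np.array(q["pixels"])).sum()/(m|np.array(q["pixels"])).sum(),3) for q in L],p.round(1), "far cap top corners",proj(c,(np.array([[120,-22,22],[120,22,22]])@Rm.T+p[:3])).round().tolist())
```

```text
yaw -0.542800367820322 [ 449.46943907 -223.6991804   228.33859298]
scene -0.297 [np.float64(0.796), np.float64(0.0), np.float64(0.0), np.float64(0.0)] [ 457.5 -228.5  197.7   -0.5] far cap top corners [[269.0, 223.0], [292.0, 227.0]]
scene 0 [np.float64(0.587), np.float64(0.0), np.float64(0.0), np.float64(0.0)] [ 449.5 -223.7  196.3   -0.5] far cap top corners [[271.0, 238.0], [293.0, 242.0]]
scene 0.297 [np.float64(0.456), np.float64(0.0), np.float64(0.0), np.float64(0.0)] [ 441.5 -218.9  197.7   -0.5] far cap top corners [[274.0, 249.0], [296.0, 252.0]]
top -0.297 [np.float64(0.0), np.float64(0.0), np.float64(0.393)] [ 457.5 -228.5  197.7   -0.5] far cap top corners [[385.0, 175.0], [364.0, 164.0]]
top 0 [np.float64(0.0), np.float64(0.0), np.float64(0.397)] [ 449.5 -223.7  196.3   -0.5] far cap top corners [[384.0, 179.0], [364.0, 168.0]]
top 0.297 [np.float64(0.0), np.float64(0.0), np.float64(0.41)] [ 441.5 -218.9  197.7   -0.5] far cap top corners [[381.0, 187.0], [361.0, 177.0]]
wrist -0.297 [np.float64(0.0), np.float64(0.935)] [ 457.5 -228.5  197.7   -0.5] far cap top corners [[398.0, -35.0], [247.0, -34.0]]
wrist 0 [np.float64(0.0), np.float64(0.792)] [ 449.5 -223.7  196.3   -0.5] far cap top corners [[382.0, -5.0], [264.0, -5.0]]
wrist 0.297 [np.float64(0.0), np.float64(0.643)] [ 441.5 -218.9  197.7   -0.5] far cap top corners [[371.0, 39.0], [276.0, 39.0]]
```

In both the scene and wrist views the float's far end (+x) is up (IoU 0.80 and 0.94), and the wrist moment agrees. So the heavy end is the one nearer the robot, and the float needs a half turn. The last joint allows this as about +2.98 about tool y. First I'll refine the cradle with a proper U-shaped model.

```bash
cat > cr.py <<'E'
from fit import *
U=[box(-142,142,-34,34,-10,-8),box(-142,142,-34,-32,-10,18),box(-142,142,32,34,-10,18),box(138,142,-34,34,-10,58)]
N=("scene","top");cs=[arm.calibration(n) for n in N];ims=[arm.get_image(n) for n in N]
ms=[near(n,"cradle_mid",p) for n,p in zip(N,[(472,228),(160,245)])]
p0=np.array([454,174,75,-.385])
for k in([0],[1],[0,1]):
    p,s=fit([cs[i] for i in k],[ms[i] for i in k],U,p0);print(k,p.round(3),s)
E
python3 cr.py
python3 - <<'E'
from fit import *
# sharp-eye check: edges of the trough in crops
a=cv2.imread('pics/s0.png')[165:285,420:520];b=cv2.imread('pics/t0.png')[160:320,100:220]
o=np.hstack([cv2.resize(a,(400,480),interpolation=cv2.INTER_CUBIC),cv2.resize(b,(360,480),interpolation=cv2.INTER_CUBIC)])
cv2.imwrite('pics/cr.png',o)
E
```

```text
[0] [ 4.57276e+02  1.72296e+02  8.00120e+01 -3.94000e-01] 0.9673497742271622
[1] [ 4.73259e+02  2.91663e+02 -1.87803e+02 -3.67000e-01] 0.8073471676948962
[0, 1] [ 4.54047e+02  1.75622e+02  7.58740e+01 -3.90000e-01] 0.7901264022478629
```

```bash
python3 -m creep '[{"delta_pos":[0,-10,0],"rot":[0,0.05,0],"jaw":0},{"delta_pos":[0,-10,0],"rot":[0,0.1,0],"jaw":0},{"delta_pos":[0,-10,0],"rot":[0,0.1,0],"jaw":0},{"delta_pos":[0,-10,0],"rot":[0,0.1,0],"jaw":0},{"delta_pos":[0,-10,0],"rot":[0,0.1,0],"jaw":0},{"delta_pos":[0,0,0],"rot":[0,0.1,0],"jaw":0},{"delta_pos":[0,0,0],"rot":[0,0.1,0],"jaw":0},{"delta_pos":[0,0,0],"rot":[0,0.1,0],"jaw":0},{"delta_pos":[0,0,0],"rot":[0,0.1,0],"jaw":0},{"delta_pos":[0,0,0],"rot":[0,0.1,0],"jaw":0}]'
python3 -m creep '[{"delta_pos":[0,0,0],"rot":[0,0.1,0],"jaw":0},{"delta_pos":[0,0,0],"rot":[0,0.1,0],"jaw":0},{"delta_pos":[0,0,0],"rot":[0,0.1,0],"jaw":0},{"delta_pos":[0,0,0],"rot":[0,0.1,0],"jaw":0},{"delta_pos":[0,0,0],"rot":[0,0.1,0],"jaw":0},{"delta_pos":[0,0,0],"rot":[0,0.1,0],"jaw":0},{"delta_pos":[0,0,0],"rot":[0,0.1,0],"jaw":0},{"delta_pos":[0,0,0],"rot":[0,0.1,0],"jaw":0},{"delta_pos":[0,0,0],"rot":[0,0.1,0],"jaw":0},{"delta_pos":[0,0,0],"rot":[0,0.1,0],"jaw":0}]'
python3 -m creep '[{"delta_pos":[0,0,0],"rot":[0,0.1,0],"jaw":0},{"delta_pos":[0,0,0],"rot":[0,0.1,0],"jaw":0},{"delta_pos":[0,0,0],"rot":[0,0.1,0],"jaw":0},{"delta_pos":[0,0,0],"rot":[0,0.1,0],"jaw":0},{"delta_pos":[0,0,0],"rot":[0,0.1,0],"jaw":0},{"delta_pos":[0,0,0],"rot":[0,0.1,0],"jaw":0},{"delta_pos":[0,0,0],"rot":[0,0.1,0],"jaw":0},{"delta_pos":[0,0,0],"rot":[0,0.1,0],"jaw":0},{"delta_pos":[0,0,0],"rot":[0,0.05,0],"jaw":0},{"delta_pos":[0,0,0],"rot":[0,0,0],"jaw":0}]'
python3 -c "
from h import *
s,R=pose();print(s['joints'].round(3),s['position'],R.round(3),np.arctan2(*(-R[:,0])[[1,0]]))"
```

```text
clock: 8.52
position: [449.3, -223.7, 295.3]
ee_rot: [-0.481, -0.518, 0.518, 0.481]
contact_force: [0.1, -0.6, -3.5]
gripper_width: 21.4
clock: 9.35
position: [449.2, -223.7, 295.2]
ee_rot: [-0.671, -0.223, 0.224, 0.671]
contact_force: [-0.4, 0.5, -2.4]
gripper_width: 21.3
clock: 10.18
position: [449.2, -223.6, 295.1]
ee_rot: [-0.703, 0.072, -0.071, 0.704]
contact_force: [1.2, 0.4, -3.1]
gripper_width: 21.2
[-0.138  0.131 -0.177 -0.    -1.264 -1.635] [ 449.18621432 -223.62258428  295.09888489] [[ 0.98  -0.001  0.201]
 [-0.201  0.     0.98 ]
 [-0.001 -1.     0.   ]] 2.9395935720323565
```

View pics/cr.png

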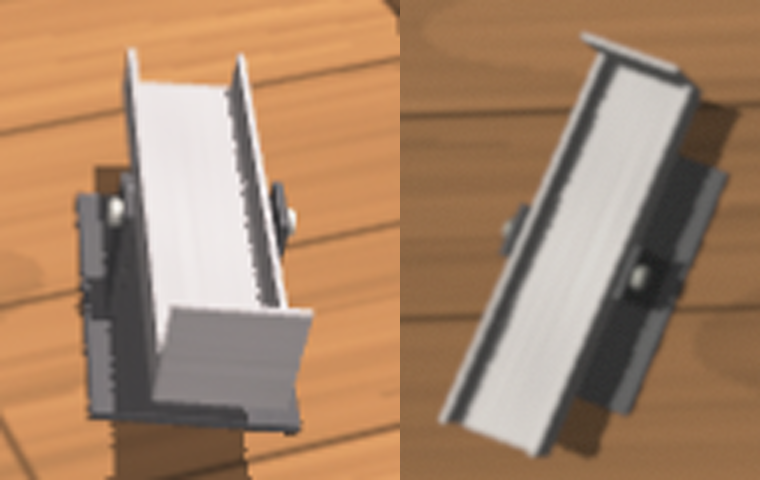

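The crop shows the trough's corners, the plate top edge and the pivot bolts clearly. I'll fit the pose to those points in both views.

Run:
```python
from fit import *
from scipy.optimize import least_squares
S=lambda u,v:(420+u/4,165+v/4); T=lambda u,v:(100+(u-400)/3,160+v/3)
obs=[("top",T(443,420),(-142,33,18)),("top",T(537,455),(-142,-33,18)),("top",T(631,52),(140,0,58)),
("scene",S(242,310),(140,0,58)),("scene",S(131,48),(-142,-33,18)),("scene",S(240,55),(-142,33,18))]
C={n:arm.calibration(n) for n in("scene","top")}
def f(p,L=obs):
    R=Ro.from_euler('Z',p[3]).as_matrix();return np.concatenate([proj(C[n],R@np.array(X)+p[:3])[0]-px for n,px,X in L])
p0=[454,174,75,-.385]
for L in(obs,obs[:3],obs[3:]):
    r=least_squares(f,p0,args=(L,),x_scale=[1,1,1,.01],loss='soft_l1');print(r.x.round(3),f(r.x,L).round(1))
a=tri([ray(C["scene"],S(115,212)),ray(C["top"],T(638,277))]);b=tri([ray(C["scene"],S(290,220)),ray(C["top"],T(510,230))])
print(a,b,(a[0]+b[0])/2)
```

```text
[ 4.54226e+02  1.73464e+02  7.53890e+01 -3.88000e-01] [ 0.2 -0.1 -2.2 -0.7 -1.   0.  -0.8 -0.4 -0.4  0.6 -1.2  0.3]
[ 4.52898e+02  1.69371e+02  8.10530e+01 -3.87000e-01] [ 1.   0.4 -1.2 -0.2  0.1 -0.2]
[ 4.67220e+02  1.66544e+02  8.72950e+01 -3.91000e-01] [-0.   0.1  0.2  0.1 -0.2 -0.2]
(array([433.77410478, 129.73427857,  74.99224383]), [np.float64(0.6383420016119313), np.float64(0.6383420016118582)]) (array([471.33396973, 223.11442177,  76.30396698]), [np.float64(1.4756935824564952), np.float64(1.4756935824564397)]) [452.55403725 176.42435017  75.64810541]
```

The cradle comes out at (453.7, 174.8, 75.4) with yaw -0.387 from the corners, bolts and silhouettes, and its height agrees with the text. Once it tips by 0.2 rad the pin lies 9 mm towards the plate, so I'll aim the TCP at (462, 171.4).

```bash
python3 -m creep '[{"delta_pos":[0,0,0],"rot":[0,0.0925,0],"jaw":0},{"delta_pos":[0,0,0],"rot":[0,0.0925,0],"jaw":0},{"delta_pos":[-4,0,10.8],"rot":[0,0,0],"jaw":0},{"delta_pos":[-8.1,0,21.8],"rot":[0,0,0],"jaw":0},{"delta_pos":[-8.1,0,21.8],"rot":[0,0,0],"jaw":0},{"delta_pos":[-8.1,0,21.8],"rot":[0,0,0],"jaw":0},{"delta_pos":[-8.1,0,21.8],"rot":[0,0,0],"jaw":0},{"delta_pos":[-8.1,0,21.8],"rot":[0,0,0],"jaw":0},{"delta_pos":[-8.1,0,21.8],"rot":[0,0,0],"jaw":0},{"delta_pos":[-8.1,0,21.8],"rot":[0,0,0],"jaw":0}]'
python3 -m creep '[{"delta_pos":[-8.1,0,21.8],"rot":[0,0,0],"jaw":0},{"delta_pos":[-8.1,0,21.8],"rot":[0,0,0],"jaw":0},{"delta_pos":[-8.1,0,21.8],"rot":[0,0,0],"jaw":0},{"delta_pos":[-8.1,0,21.8],"rot":[0,0,0],"jaw":0},{"delta_pos":[-8.1,0,21.8],"rot":[0,0,0],"jaw":0},{"delta_pos":[-8.1,0,21.8],"rot":[0,0,0],"jaw":0},{"delta_pos":[-8.1,0,21.8],"rot":[0,0,0],"jaw":0},{"delta_pos":[-8.1,0,21.8],"rot":[0,0,0],"jaw":0},{"delta_pos":[-8.1,0,21.8],"rot":[0,0,0],"jaw":0},{"delta_pos":[-4,0,11],"rot":[0,0,0],"jaw":0}]'
python3 -m creep '[{"delta_pos":[0,8,0],"rot":[0,0,0],"jaw":0},{"delta_pos":[0,14,0],"rot":[0,0,0],"jaw":0},{"delta_pos":[0,14,0],"rot":[0,0,0],"jaw":0},{"delta_pos":[0,14,0],"rot":[0,0,0],"jaw":0},{"delta_pos":[0,14,0],"rot":[0,0,0],"jaw":0},{"delta_pos":[0,8,0],"rot":[0,0,0],"jaw":0},{"delta_pos":[0,4,0],"rot":[0,0,0],"jaw":0},{"delta_pos":[0,0,0],"rot":[0,0,0],"jaw":0},{"delta_pos":[0,0,0],"rot":[0,0,0],"jaw":0},{"delta_pos":[0,0,0],"rot":[0,0,0],"jaw":0}]'
python3 - <<'E'
from fit import *
s,R=pose();p=s["position"];yaw=np.arctan2(*(-R[:,0])[[1,0]]);print(s['joints'].round(3),p,yaw)
d=np.array([np.cos(-.387),np.sin(-.387)]);e=p[:2]-[453.7,174.8];print("along,across",e@d,d[0]*e[1]-d[1]*e[0])
a=save("scene","s3.png");b=save("wrist","w3.png")
k=cv2.resize(a[90:290,380:600],(440,400));cv2.imwrite('pics/over.png',np.hstack([k,cv2.resize(b,(360,400))])[:,:,::-1])
E
```

```text
clock: 11.02
position: [454.3, -47.9, 295.4]
ee_rot: [-0.694, 0.135, -0.135, 0.694]
contact_force: [0.6, -0.1, -3.8]
gripper_width: 21.6
clock: 11.85
position: [461.3, 174.0, 295.2]
ee_rot: [-0.694, 0.134, -0.134, 0.695]
contact_force: [-0.1, 0.8, -3.3]
gripper_width: 21.8
clock: 12.68
position: [462.1, 171.6, 220.2]
ee_rot: [-0.694, 0.135, -0.136, 0.694]
contact_force: [-0.0, 0.1, -2.2]
gripper_width: 21.2
[ 0.686  0.168 -0.326  0.    -1.076 -2.643] [462.14056385 171.6144121  220.24201275] 2.755671142158833
along,across 9.018624880481486 0.23557071075680813
```

View pics/over.png

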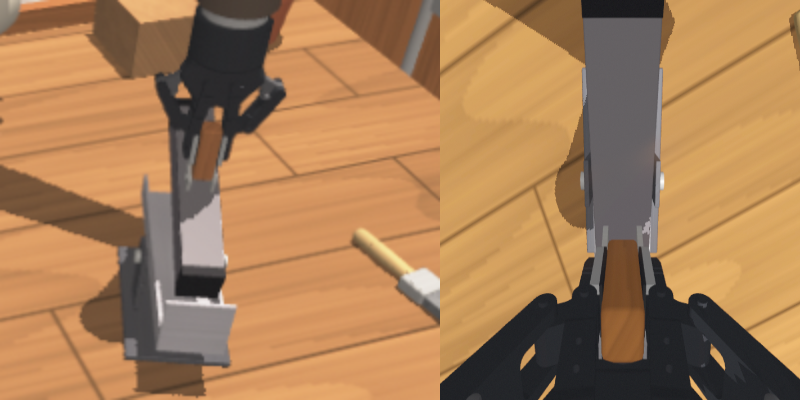

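The wrist view shows the float centred between the walls (both about column 622), with the low, heavy end towards the plate. Lowering gently.

```bash
python3 -m creep '[{"delta_pos":[0,8,0],"rot":[0,0,0],"jaw":0},{"delta_pos":[0,8,0],"rot":[0,0,0],"jaw":0},{"delta_pos":[0,8,0],"rot":[0,0,0],"jaw":0},{"delta_pos":[0,8,0],"rot":[0,0,0],"jaw":0},{"delta_pos":[0,8,0],"rot":[0,0,0],"jaw":0},{"delta_pos":[0,5,0],"rot":[0,0,0],"jaw":0},{"delta_pos":[0,5,0],"rot":[0,0,0],"jaw":0},{"delta_pos":[0,4,0],"rot":[0,0,0],"jaw":0},{"delta_pos":[0,4,0],"rot":[0,0,0],"jaw":0},{"delta_pos":[0,4,0],"rot":[0,0,0],"jaw":0}]'
python3 -m creep '[{"delta_pos":[0,3,0],"rot":[0,0,0],"jaw":0},{"delta_pos":[0,3,0],"rot":[0,0,0],"jaw":0},{"delta_pos":[0,3,0],"rot":[0,0,0],"jaw":0},{"delta_pos":[0,3,0],"rot":[0,0,0],"jaw":0},{"delta_pos":[0,2,0],"rot":[0,0,0],"jaw":0},{"delta_pos":[0,1,0],"rot":[0,0,0],"jaw":0},{"delta_pos":[0,1,0],"rot":[0,0,0],"jaw":0},{"delta_pos":[0,0,0],"rot":[0,0,0],"jaw":0},{"delta_pos":[0,0,0],"rot":[0,0,0],"jaw":0},{"delta_pos":[0,0,0],"rot":[0,0,0],"jaw":0}]'
python3 -c "
from h import *
for i in range(4): im=arm.get_image('scene');s,_=pose();print(s['contact_force'].round(2),s['wrist_torque'].round(3),s['position'].round(1))
save('scene','s4.png',cv2.resize(im[120:280,400:560],(500,500)))"
```

```text
clock: 13.62
position: [461.8, 171.5, 157.2]
ee_rot: [-0.694, 0.135, -0.136, 0.694]
contact_force: [-0.5, -0.8, -3.1]
gripper_width: 21.3
clock: 14.45
position: [461.8, 171.4, 141.5]
ee_rot: [-0.694, 0.136, -0.136, 0.694]
contact_force: [0.7, -0.2, -3.5]
gripper_width: 21.6
[ 0.34 -0.21 -3.14] [-0.027 -0.121 -0.045] [461.8 171.4 141.4]
[ 0.41  0.2  -3.55] [-0.014 -0.142  0.   ] [461.8 171.5 141.4]
[ 1.14 -0.55 -3.67] [-0.023 -0.11  -0.026] [461.7 171.5 141.4]
[ 0.47  0.15 -2.7 ] [-0.021 -0.088 -0.025] [461.7 171.5 141.4]
```

View pics/s4.png

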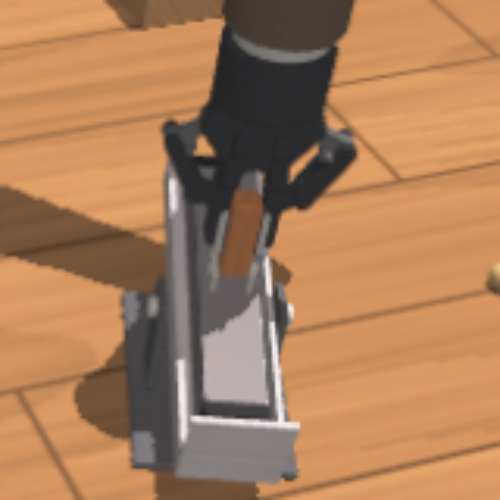

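```bash
python3 -m creep '[{"delta_pos":[0,1,0],"rot":[0,0,0],"jaw":0},{"delta_pos":[0,0.5,0],"rot":[0,0,0],"jaw":0},{"delta_pos":[0,0.5,0],"rot":[0,0,0],"jaw":0},{"delta_pos":[0,0.5,0],"rot":[0,0,0],"jaw":0},{"delta_pos":[0,0.5,0],"rot":[0,0,0],"jaw":0},{"delta_pos":[0,0,0],"rot":[0,0,0],"jaw":0},{"delta_pos":[0,0,0],"rot":[0,0,0],"jaw":0},{"delta_pos":[0,0,0],"rot":[0,0,0],"jaw":0},{"delta_pos":[0,0,0],"rot":[0,0,0],"jaw":0},{"delta_pos":[0,0,0],"rot":[0,0,0],"jaw":0}]'
python3 -c "
from h import *
for i in range(4): im=arm.get_image('scene');s,_=pose();print(s['contact_force'].round(2),s['wrist_torque'].round(3),s['position'].round(1))"
python3 -m creep '[{"delta_pos":[0,0.5,0],"rot":[0,0,0],"jaw":0},{"delta_pos":[0,0.5,0],"rot":[0,0,0],"jaw":0},{"delta_pos":[0,0.5,0],"rot":[0,0,0],"jaw":0},{"delta_pos":[0,0,0],"rot":[0,0,0],"jaw":0},{"delta_pos":[0,0,0],"rot":[0,0,0],"jaw":0},{"delta_pos":[0,0,0],"rot":[0,0,0],"jaw":0},{"delta_pos":[0,0,0],"rot":[0,0,0],"jaw":0},{"delta_pos":[0,0,0],"rot":[0,0,0],"jaw":0},{"delta_pos":[0,0,0],"rot":[0,0,0],"jaw":0},{"delta_pos":[0,0,0],"rot":[0,0,0],"jaw":0}]'
python3 -c "
from h import *
for i in range(4): im=arm.get_image('scene');s,_=pose();print(s['contact_force'].round(2),s['wrist_torque'].round(3),s['position'].round(1))"
```

```text
clock: 15.48
position: [461.6, 171.4, 138.3]
ee_rot: [0.694, -0.136, 0.136, -0.694]
contact_force: [-0.5, -0.7, -3.2]
gripper_width: 21.0
[-0.2   0.32 -2.7 ] [0.042 0.056 0.089] [461.6 171.4 138.3]
[-0.19  0.74 -2.94] [0.018 0.053 0.008] [461.6 171.4 138.3]
[-0.12 -0.02 -2.4 ] [-0.007  0.06  -0.009] [461.6 171.4 138.3]
[ 0.51  0.56 -2.89] [0.007 0.077 0.049] [461.6 171.4 138.3]
clock: 16.52
position: [461.6, 171.4, 137.7]
ee_rot: [-0.694, 0.135, -0.136, 0.694]
contact_force: [-3.7, -0.4, 5.7]
gripper_width: 21.2
[-4.28 -0.7   4.15] [-0.148  1.093 -0.039] [461.6 171.4 137.7]
[-3.71 -0.65  6.15] [-0.114  1.106 -0.033] [461.6 171.4 137.7]
[-4.52 -0.05  5.41] [-0.111  1.101  0.011] [461.6 171.4 137.7]
[-2.7  -0.85  6.19] [-0.054  1.05  -0.063] [461.6 171.4 137.7]
```

The float is seated, with force now +5 N. I'll ease up 0.7 mm, open, then withdraw upward.

```bash
python3 -m creep '[{"delta_pos":[0,-0.7,0],"rot":[0,0,0],"jaw":0},{"delta_pos":[0,0,0],"rot":[0,0,0],"jaw":0},{"delta_pos":[0,0,0],"rot":[0,0,0],"jaw":30},{"delta_pos":[0,0,0],"rot":[0,0,0],"jaw":40},{"delta_pos":[0,0,0],"rot":[0,0,0],"jaw":60},{"delta_pos":[0,0,0],"rot":[0,0,0],"jaw":80},{"delta_pos":[0,0,0],"rot":[0,0,0],"jaw":80},{"delta_pos":[0,0,0],"rot":[0,0,0],"jaw":80},{"delta_pos":[0,0,0],"rot":[0,0,0],"jaw":80},{"delta_pos":[0,0,0],"rot":[0,0,0],"jaw":80}]'
python3 -m creep '[{"delta_pos":[0,0,0],"rot":[0,0,0],"jaw":80},{"delta_pos":[0,0,0],"rot":[0,0,0],"jaw":80},{"delta_pos":[0,-5,0],"rot":[0,0,0],"jaw":80},{"delta_pos":[0,-15,0],"rot":[0,0,0],"jaw":80},{"delta_pos":[0,-20,0],"rot":[0,0,0],"jaw":80},{"delta_pos":[0,-20,0],"rot":[0,0,0],"jaw":80},{"delta_pos":[0,-20,0],"rot":[0,0,0],"jaw":80},{"delta_pos":[0,-20,0],"rot":[0,0,0],"jaw":80},{"delta_pos":[0,-20,0],"rot":[0,0,0],"jaw":80},{"delta_pos":[0,-15,0],"rot":[0,0,0],"jaw":80}]'
python3 - <<'E'
from fit import *
s,R=pose();print(s['position'].round(1),s['contact_force'].round(1))
a=save("scene","s5.png");b=arm.get_image("wrist")
cs,cw,ct=[arm.calibration(n) for n in("scene","wrist","top")]
for n,c in(("scene",cs),("wrist",cw)):
  for m in arm.masks_of(n,"float_center")[:3]:
    M=np.array(m["pixels"])
    for pitch in(-.2,0,.2):
      q=[]
      for al in range(-20,21,2):
        Rm=Ro.from_euler('ZY',[-.387,pitch]).as_matrix();p=np.r_[np.array([453.7,174.8,75.4])+Rm@[al,0,14],-.387]
        S=sil(c,F,p,pitch);q.append((round((S&M).sum()/(S|M).sum(),3),al))
      if max(q)[0]>.2:print(n,pitch,max(q))
k=cv2.resize(a[130:290,400:560],(400,400));cv2.imwrite('pics/done.png',np.hstack([k,cv2.resize(b,(400,400))])[:,:,::-1])
E
```

```text
clock: 17.55
position: [461.6, 171.5, 137.5]
ee_rot: [-0.694, 0.136, -0.136, 0.694]
contact_force: [-0.6, -0.1, -0.4]
gripper_width: 79.6
clock: 18.38
position: [462.0, 171.5, 274.9]
ee_rot: [-0.693, 0.135, -0.136, 0.695]
contact_force: [0.3, -0.5, 0.0]
gripper_width: 79.8
[462.  171.5 274.9] [ 0.3 -0.5  0. ]
scene -0.2 (np.float64(0.733), 12)
scene 0 (np.float64(0.863), -16)
scene 0.2 (np.float64(0.834), -8)
wrist -0.2 (np.float64(0.855), 8)
wrist 0 (np.float64(0.9), 8)
wrist 0.2 (np.float64(0.945), 4)
```

View pics/done.png

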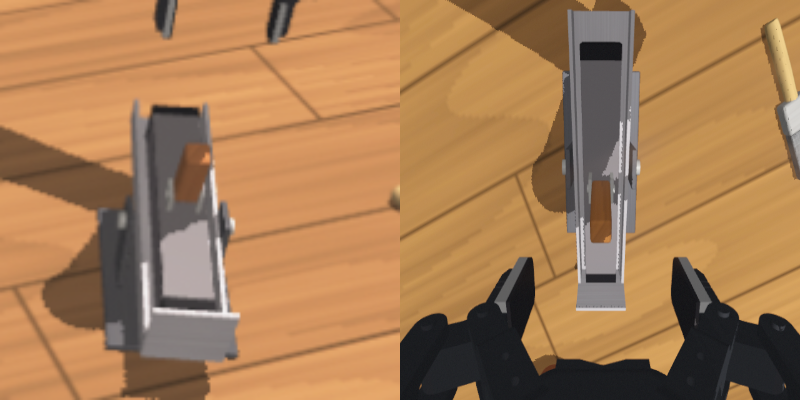

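The float lies in the trough and the cradle is tipped down at the end plate. The wrist fit is best at +0.2 rad, 4 mm from the middle (IoU 0.945), and the gripper is clear. Handing in.

```bash
python3 -c "
from h import *
print(arm.job_done(), arm.read_state()['clock'])"
```

```text
the job is handed in; nothing more can be done
the job is handed in; nothing more can be done
```

The float is in the tipping cradle with its heavy end towards the end plate, the cradle has tipped down at the plate, and the job is handed in. The robot's clock stood at about 18 s of the 48 s allowed.

- **Which end is heavy:** I gripped the largest float by its handle and let it hang for about a second. The end nearer the robot hung down, and the scene view, wrist view and wrist moment agreed. The top view did not separate the cases.
- **Placing:** I gave the float a half turn and lowered it until the cradle carried it, with about 5 N of downward press at the end. I then eased off, let go and rose about 135 mm clear.
- **Last checks:** The contact force read about zero and the gripper was open and clear. The wrist picture fits a cradle tipped 0.2 rad towards the plate with the float about 4 mm from the middle (IoU 0.945).
- **What disagreed:** The final scene-view fit slightly preferred a level cradle (0.863, against 0.834 for tipped) and put the float 8 to 16 mm towards the open end. The end plate partly hides the float in that view, and the pictures plainly show the cradle tipped, so I trusted the wrist view.

I never moved the arm near the clay pot.

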